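Turn a tray of glass chips over with the tray inverter

TASK

Turn the glass chips over, all together, into the clean empty tray: put the empty tray mouth down on the full one so that they lie rim on rim, push the two into the tray inverter's channel, and swing the handle over to its far stop. Then push the pair right out of the channel onto the landing deck, lift off the emptied tray and lay it flat on the bench, leaving the chips face down in the other tray on the landing deck and the handle over. Spill no chip and leave the jar, tip box, bottle and beaker alone.

Things in the scene. Friction and masses are not known exactly. Their poses are not given: they have to be found in the camera images.
- inverter: Tray inverter, fixed to the bench. Origin on the bench under the middle of its turning channel. Along its y axis lie the loading deck (+y), the channel (y -42 to 42 mm) and the landing deck (-y). The turning axis runs along y, 62 mm above the bench. Base plate 104 mm wide (x). Nothing but the turning part stands above 76 mm.
- loading_deck (a point): Loading deck: top middle of a flat plate, 49.5 mm above the bench, at y = 113 mm in the inverter's frame (plate from y = 50 to 176). Side rails 6 mm high, 61 mm apart. Two upright funnel plates 26 mm high at y = 50 to 68 lead into the channel: 62 mm apart at the channel, 65 outside.
- landing_deck (a point): Landing deck: top middle of a flat plate, 47.5 mm above the bench, at y = -100 mm in the inverter's frame (plate from y = -50 to -150). Side rails 6 mm high, 66 mm apart; end stop 8 mm high, its face at y = -145.
- channel (a point): Centre of the turning channel, on its axis: a steel sleeve 84 mm long (y), inside 64 wide and 27 mm high, both ends open, between split rings of outer radius 43 mm. One wide face is shut: uppermost at joint 0. The other has a slot 38 mm wide all along (rings too), uppermost at joint pi: shut fingers can then reach in from above and push what is inside along y.
- rotor (a joint): Angle of the channel about the inverter's y axis, rad. 0 = level for loading, handle on the -x side (the robot's): it starts so. The handle swings up and over to pi = turned over, level, handle on the +x side. Hard stops at 0 and pi. Stays where it is left; about 1 to 2 N at the handle turn it.
- handle (a point): Middle of the channel's handle: a black round bar 10 mm thick along the inverter's y, 80 mm from the turning axis, free for 28 mm either side of this point between two arms. At joint angle a it lies at x = -80 cos(a), z = 62 + 80 sin(a) mm in the inverter's frame. It can turn between gripping fingers.
- full_tray: White plastic tray, outside 58 (x) by 84 (y) by 12 mm, walls and floor 3 mm, two cross walls make three pockets 52 by 24 mm, 9 mm deep; 40 to 85 g. Starts mouth up on the loading deck, midway between the rails, long side along the inverter's y, a chip in each pocket. Origin: centre of its outer underside; z points out of its mouth.
- empty_tray: White plastic tray, outside 58 (x) by 84 (y) by 12 mm, walls and floor 3 mm, two cross walls make three pockets 52 by 24 mm, 9 mm deep; 40 to 85 g. Starts empty, mouth down on the bench left or right of the inverter. Origin: centre of its rim plane (at bench height at the start); z points from mouth to floor (up while mouth down); its outer floor face is at z = 12 mm.
- chip0: Loose glass assay chip, 36 (x) by 18 (y) by 6 mm, 12 g, starts in the full tray's -y pocket; origin: centre of the face that is down at the start; z points to the other face, which has two black ports and a line.
- chip1: Loose glass assay chip, 36 (x) by 18 (y) by 6 mm, 12 g, starts in the full tray's middle pocket; origin: centre of the face that is down at the start; z points to the other face, which has two black ports and a line.
- chip2: Loose glass assay chip, 36 (x) by 18 (y) by 6 mm, 12 g, starts in the full tray's +y pocket; origin: centre of the face that is down at the start; z points to the other face, which has two black ports and a line.
- jar: Bystander: closed white jar, 60 mm across, 70 mm tall, origin under its middle. Leave alone.
- tip_box: Bystander: pipette tip box, 80 (x) by 120 (y) by 38 mm, top dotted with tip holes, origin under its middle. Leave alone.
- bottle: Bystander: amber bottle, 64 mm across, 150 mm tall, origin under its middle. Leave alone.
- beaker: Bystander: white beaker, 68 mm across, 85 mm tall, origin under its middle. Leave alone.
Not all that is in view belongs to the job. What is shaped like the empty_tray but blue is not meant. What is shaped like the chip1 but purple is not meant.

How it is judged:
On the way, in this order (a step that is already met when the one before it is completed fails the run):
1. the empty tray lies mouth down on the full tray, rim on rim, on the loading deck (x of empty_tray in the frame of full_tray between -0.006 and 0.006 m and y of empty_tray in the frame of full_tray between -0.007 and 0.007 m and z of empty_tray in the frame of full_tray between 0.009 and 0.0155 m and angle between the y axis of empty_tray and the y axis of full_tray, either way round below 0.12 rad and y of full_tray in the frame of inverter above 0.06 m and angle between empty_tray's own z axis and vertical below 0.08 rad and contact force between the fingers and empty_tray below 0.05 N), for 0.2 s.
2. the capped pair is wholly in the channel, which is in its loading position (within 0.15 rad) (y of full_tray in the frame of inverter between -0.008 and 0.008 m and y of empty_tray in the frame of inverter between -0.008 and 0.008 m and x of full_tray in the frame of inverter between -0.008 and 0.008 m and z of full_tray in the frame of inverter between 0.04 and 0.085 m and x of empty_tray in the frame of full_tray between -0.007 and 0.007 m and y of empty_tray in the frame of full_tray between -0.008 and 0.008 m and z of empty_tray in the frame of full_tray between 0.009 and 0.0155 m and angle between the y axis of empty_tray and the y axis of full_tray, either way round below 0.12 rad and value of joint rotor below 0.15 rad), for 0.1 s.
3. the channel is turned right over (above 3.0 rad) with the pair still together in it (y of full_tray in the frame of inverter between -0.008 and 0.008 m and y of empty_tray in the frame of inverter between -0.008 and 0.008 m and x of full_tray in the frame of inverter between -0.008 and 0.008 m and z of full_tray in the frame of inverter between 0.04 and 0.085 m and x of empty_tray in the frame of full_tray between -0.007 and 0.007 m and y of empty_tray in the frame of full_tray between -0.008 and 0.008 m and z of empty_tray in the frame of full_tray between 0.009 and 0.0155 m and angle between the y axis of empty_tray and the y axis of full_tray, either way round below 0.12 rad and value of joint rotor above 3 rad), for 0.2 s.
4. the pair, still together, lies on the landing deck, clear of the channel (y of empty_tray in the frame of inverter between -0.115 and -0.086 m and x of empty_tray in the frame of inverter between -0.008 and 0.008 m and z of empty_tray in the frame of inverter between 0.055 and 0.064 m and angle between empty_tray's own z axis and vertical above 3.04 rad and x of empty_tray in the frame of full_tray between -0.008 and 0.008 m and y of empty_tray in the frame of full_tray between -0.009 and 0.009 m and z of empty_tray in the frame of full_tray between 0.009 and 0.0155 m and angle between the y axis of empty_tray and the y axis of full_tray, either way round below 0.12 rad), for 0.1 s.
At the end, for the whole second after the job is handed in: Every chip lies turned over in what was the empty tray, which lies mouth up (0.1 rad) on the landing deck, centre 86 to 115 mm from the inverter's middle; channel above 3.0 rad; the emptied tray lies flat on the bench, either way up; all at rest (x of chip0 in the frame of empty_tray between -0.026 and 0.026 m and y of chip0 in the frame of empty_tray between -0.039 and 0.039 m and z of chip0 in the frame of empty_tray between -0.001 and 0.012 m and angle between each of chip0, chip1, chip2's own z axis and vertical above 2.95 rad and linear speed of each of chip0, chip1, chip2, empty_tray, full_tray below 0.02 m/s and x of chip1 in the frame of empty_tray between -0.026 and 0.026 m and y of chip1 in the frame of empty_tray between -0.039 and 0.039 m and z of chip1 in the frame of empty_tray between -0.001 and 0.012 m and x of chip2 in the frame of empty_tray between -0.026 and 0.026 m and y of chip2 in the frame of empty_tray between -0.039 and 0.039 m and z of chip2 in the frame of empty_tray between -0.001 and 0.012 m and y of empty_tray in the frame of inverter between -0.115 and -0.086 m and x of empty_tray in the frame of inverter between -0.008 and 0.008 m and z of empty_tray in the frame of inverter between 0.055 and 0.064 m and angle between empty_tray's own z axis and vertical above 3.04 rad and value of joint rotor above 3 rad and height (world z) of full_tray below 0.016 m and angle between the z axis of full_tray and the z axis of inverter, either way round below 0.08 rad); the robot touches nothing.
It fails at once if the jar is pushed more than 3 cm or knocked over (distance of jar from where it was at the start of the episode above 0.03 m or angle between jar's own z axis and vertical above 0.35 rad).
It fails at once if the tip box is pushed more than 3 cm or knocked over (distance of tip_box from where it was at the start of the episode above 0.03 m or angle between tip_box's own z axis and vertical above 0.35 rad).
It fails at once if the bottle is pushed more than 3 cm or knocked over (distance of bottle from where it was at the start of the episode above 0.03 m or angle between bottle's own z axis and vertical above 0.35 rad).
It fails at once if the beaker is pushed more than 3 cm or knocked over (distance of beaker from where it was at the start of the episode above 0.03 m or angle between beaker's own z axis and vertical above 0.35 rad).
It fails at once if a chip falls out of the trays (height (world z) of any of chip0, chip1, chip2 below 0.035 m).
It also fails if it takes over 72 s, if anything falls off the work surface, if the arm or the gripper's body presses on something with over 40 N, if the wrist force passes 120 N, or if a joint passes its speed limit or range.

ROBOT

A 6-joint arm with a two-finger parallel gripper is mounted at the origin on the work surface. World frame = base frame: x ahead of the robot, y to its left, z up, the work surface at z = 0. Lengths are in m, angles in rad, forces in N, time in s.
With the tool pointing down it reaches from about 0.225 to 0.875 m from the base axis. Payload 3.4 kg.
Tool frame: the origin (TCP) lies on the centre line of the jaws, within the pads' length; the fingertips stand 17 mm ahead of it and the grasp point (between the pads) lies 2 mm behind it (nose_length is the distance from the TCP to the fingertips, in m); z points along the fingers, y is the line along which they close (so a half turn about z gives the same grasp; the last joint's range is limited). The gripper opens to 85 mm and grips with 20 to 120 N. Pads are 22 mm wide; open, the fingers measure 114 mm over their backs; the gripper's body (76 mm by 85 mm) begins 54 mm behind the grasp point. The pads swing forward as they close: fully open they stand 13 mm farther back than shut.
Start: joints at [-1.367, 0.276, 1.505, -0, 1.361, -0.121], TCP at [0.183, -0.545, 0.248] pointing down, gripper open.
Joint ranges: [-2.89, 2.89], [-0.75, 2.08], [0.22, 2.7], [-1.18, 4.32], [0.11, 2.71], [-2.7, 2.7]. Speed limits (rad/s): [2.57, 2.57, 3.14, 3.14, 3.14, 3.14].

INTERFACE

Orientations are given as a unit quaternion [w, x, y, z].
In Python, from rig import get_state, get_image, sign_off, find_in, place_of, nose_length gives the robot as it stands.
- The arm moves only by the tool apply_moves, never from a script. Its argument "deltas" is one flat list of numbers, 5 for each row, row after row: the finger opening in mm, from 0 to 85.4, then the shift along the tool's x, y, z in mm, then the turn about the tool's z in degrees. A call has 1 to 12 rows; each row is the pose to reach, as a shift and turn from the pose commanded when the call began, along the tool's axes at that moment; what a row does not reach only later rows make up. A row lasts 1/12 s, in which the tool goes at most 41.7 mm and 7.16 degrees, less where a joint would pass 70% of its speed; a pose out of reach is approached as far as the arm can. A call with a gripper value outside its range is refused whole. The fingers move at their own pace and stop on an object; "squeeze" is the grip in N (left out, the last holds). Time passes only in rows, so rows that repeat a pose let the fingers close. It gives the time, the measured TCP pose, the force, the opening and the grip force at its end, in the units of the state.
- get_state(): the state, without advancing time (a new reading comes with each control period).
- get_image(name): name is "side" or "top"; returns a dict with "frame" (420x560x3 uint8, red, green, blue), "K" (3x3 intrinsics, pixels), "position" and "orientation" of the camera in the world. Camera axes: x right, y down, z forward; pixel columns grow to the right and rows downward; lengths in m; the calibration is good to about 2 mm. A picture is of the moment at which its call begins. There is no depth.
- sign_off(): hands the job in; it is judged then, once.
Trained networks look in a picture, given as the dict that the camera call returned (one of the last four; its "shot" number tells which), for a name from the list of things; names that differ only in an ending like _2 or _b are one class to them, and where a whole thing is asked for, a point or a joint stands for the part that bears it (a point fixed in the world has none). Each returns a list of dicts, best first, with "score" (0 to 1); they miss things now and then, are a little off and sometimes report something else, mostly with a low value. They report only what shows in the picture. A call takes as long as a camera call. They do not tell look-alikes from the thing itself.
- find_in(query, picture): "point" ([column, row] in pixels, amid what is visible of it).
- place_of(query, picture): "point" ([column, row] in pixels: a listed point, or the origin of a listed thing).
The state is a dict: "clock": time; "qpos": joint angles; "qd": joint speeds; "effort": joint torques, N m; "position": TCP position; "ee_rot": TCP orientation; "contact_force": force on the tool from outside, world axes, zero at the start; "moment": the same for the moment, N m; "width": finger opening in m; "gripper_force": force on a finger pad.
Only numpy, scipy, OpenCV 4.12 (cv2) and the standard library are available. Lean on these libraries where they do the work, as an engineer would, in place of code of your own. Each camera call takes 0.05 s, during which the arm holds its last target. There are 200 camera calls.

## Working session

There is one attempt and no reset: what is moved stays moved. The work goes in short steps, Python scripts to look and compute and a tool call to move; the robot and the scene stay as the last step left them, time stands still between calls to the robot, and variables do not carry over. Pictures are saved under pics/ and viewed, at most 10 in all, crops included, and the job is handed in when it is done.

Besides the shell and the picture viewer there is one more tool, called after ">>>" as name(argument=value, ...) on one line, values as JSON. apply_moves: Moves the arm, as the interface text tells. Its arguments: {"type":"object","properties":{"deltas":{"type":"array"},"squeeze":{"type":"number"}},"required":["deltas"]}

```bash
mkdir -p pics
cat > h.py <<'E'
import numpy as np, cv2
from scipy.spatial.transform import Rotation as R
from rig import *
def rot(q): return R.from_quat([q[1],q[2],q[3],q[0]]).as_matrix()
def ray(p,im):
    K=np.array(im["K"]); d=rot(im["orientation"])@np.linalg.solve(K,[p[0],p[1],1.]); return np.array(im["position"]),d
def onz(p,im,z):
    o,d=ray(p,im); return o+d*(z-o[2])/d[2]
def pix(P,im):
    c=rot(im["orientation"]).T@(np.array(P)-im["position"]); u=np.array(im["K"])@c; return u[:2]/u[2]
def tri(ps,ims):
    A=np.zeros((3,3));b=np.zeros(3)
    for p,i in zip(ps,ims):
        o,d=ray(p,i); d/=np.linalg.norm(d); M=np.eye(3)-np.outer(d,d); A+=M; b+=M@o
    return np.linalg.solve(A,b)
def save(im,n,box=None,s=1):
    f=im["frame"][:,:,::-1]
    if box: f=f[box[1]:box[3],box[0]:box[2]]
    cv2.imwrite("pics/"+n,cv2.resize(f,None,fx=s,fy=s,interpolation=cv2.INTER_CUBIC))
E
python3 - <<'E'
from h import *
np.set_printoptions(precision=4,suppress=True)
t=get_image("top");s=get_image("side")
f=np.hstack([t["frame"],s["frame"]])[:,:,::-1]
cv2.imwrite("pics/a.png",np.vstack([t["frame"],s["frame"]])[:,:,::-1][:,:]) if 0 else None
save(t,"top0.png",None,1.4);save(s,"side0.png",None,1.4)
for i,n in((t,"top"),(s,"side")):
    print(n,i["position"],rot(i["orientation"])[:,2],i["K"][0][0])
Z=dict(inverter=0,loading_deck=.0495,landing_deck=.0475,channel=.062,handle=.062,full_tray=.0495,empty_tray=0,chip0=.0525,chip1=.0525,chip2=.0525,jar=0,tip_box=0,bottle=0,beaker=0)
for k,z in Z.items():
    for i,n in((t,"top"),(s,"side")):
        for r in place_of(k,i)[:3]: print(k,n,round(r["score"],2),np.round(r["point"],1),onz(r["point"],i,z))
print(get_state())
E
```

```text
top [ 0.452  -0.0055  1.2835] [ 0.0702  0.0228 -0.9973] 544.6647126013779
side [ 0.3454 -0.5153  0.7456] [ 0.2369  0.5976 -0.766 ] 381.0241970053138
inverter top 0.78 [290.6 200.9] [ 0.5571 -0.007   0.    ]
inverter top 0.59 [332.5 206.1] [ 0.5431 -0.1055  0.    ]
inverter top 0.44 [325.5 122.2] [ 0.7439 -0.0932  0.    ]
inverter side 0.85 [278.9 237.2] [ 0.5437 -0.006   0.    ]
loading_deck top 0.75 [240.2 198.5] [0.5605 0.1078 0.0495]
loading_deck top 0.55 [289.2 201.4] [ 0.552  -0.0037  0.0495]
loading_deck side 0.95 [270.1 190.9] [0.564  0.1014 0.0495]
landing_deck top 0.92 [336.7 202.7] [ 0.5474 -0.1115  0.0475]
landing_deck side 0.86 [297.  260.4] [ 0.5439 -0.1109  0.0475]
channel top 0.81 [286.7 202.5] [0.5486 0.0019 0.062 ]
channel side 0.91 [282.2 219.2] [ 0.5535 -0.0037  0.062 ]
channel side 0.54 [292.6 140.2] [0.6877 0.2464 0.062 ]
handle top 0.91 [288.8 239. ] [ 0.4665 -0.0014  0.062 ]
handle side 0.84 [250.1 233.5] [ 0.4715 -0.0142  0.062 ]
full_tray top 0.95 [242.4 200. ] [0.557  0.1028 0.0495]
full_tray top 0.53 [425.6 139.9] [ 0.6872 -0.3165  0.0495]
full_tray side 0.
[... 1655 characters left out ...]
 top 0.97 [426.4 139.9] [ 0.6966 -0.3308  0.    ]
beaker top 0.52 [323.9 120.2] [ 0.7488 -0.0895  0.    ]
beaker top 0.49 [428.7 229.7] [ 0.484  -0.3289  0.    ]
beaker side 0.72 [408.1 332.6] [ 0.6948 -0.3258  0.    ]
{'clock': 1.5, 'qpos': array([-1.367 ,  0.2759,  1.5049,  0.    ,  1.3607, -0.121 ]), 'qd': array([ 0.0002, -0.001 ,  0.0003,  0.001 ,  0.0007,  0.0011]), 'effort': array([ -0.    , -41.6652, -24.6094,  -0.0003,   0.0004,  -0.    ]), 'position': array([ 0.1835, -0.545 ,  0.2483]), 'ee_rot': array([0.0001, 0.9868, 0.1617, 0.    ]), 'contact_force': array([ 0.5715, -0.1536,  0.1248]), 'moment': array([ 0.0352, -0.0228,  0.0105]), 'gripper_force': 0.0, 'width': 0.085236125310489}
```

View pics/top0.png

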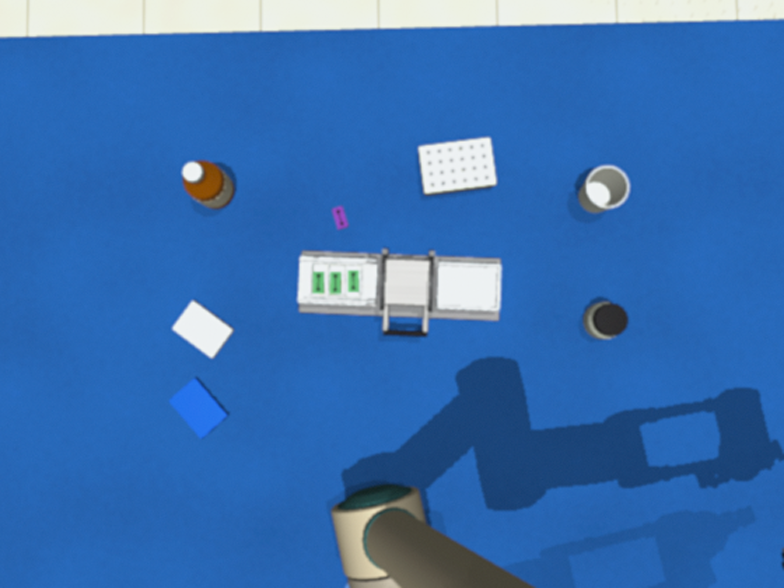

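View pics/side0.png

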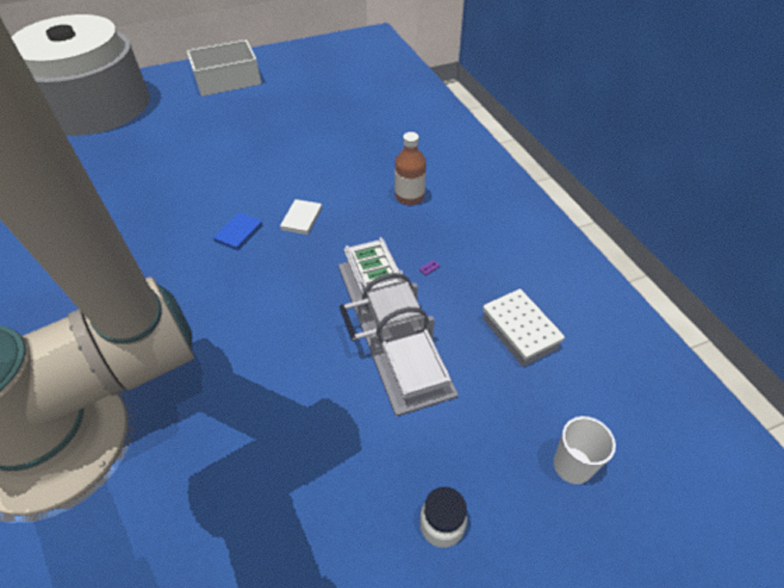

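The white tray at top (202,329)/1.4 px is the empty one. The blue one at (198,408) is the decoy, and so is the purple chip at (340,217); the real chips are green and lie in the full tray. Next I'll fit the poses and confirm them in one crop.

```bash
cat >> h.py <<'E'
from scipy.optimize import least_squares
PTS=dict(inverter=(0,0,0),loading_deck=(0,.113,.0495),landing_deck=(0,-.1,.0475),channel=(0,0,.062),handle=(-.08,0,.062))
def W(P,p): c,s=np.cos(p[2]),np.sin(p[2]); return np.array([p[0]+c*P[0]-s*P[1],p[1]+s*P[0]+c*P[1],P[2]])
def box(x,y,zl): return [(a*x,b*y,zl) for a,b in((1,1),(-1,1),(-1,-1),(1,-1))]
def draw(f,poly,im,s,o,col):
    q=np.array([(pix(P,im)-o)*s+s/2 for P in poly]); cv2.polylines(f,[np.round(q).astype(int)],True,col,1)
def trayfit(im,z,sz=(.058,.084),xy=None,white=None):
    f=im["frame"].astype(int); hsv=cv2.cvtColor(im["frame"],cv2.COLOR_RGB2HSV)
    m=((hsv[...,1]<70)&(hsv[...,2]>150)).astype(np.uint8)
    n,l,st,c=cv2.connectedComponentsWithStats(m); u=pix([*xy,z],im)
    k=min(range(1,n),key=lambda i:np.hypot(*(c[i]-u))+(1e3 if st[i,4]<60 else 0))
    ct=max(cv2.findContours((l==k).astype(np.uint8),cv2.RETR_EXTERNAL,cv2.CHAIN_APPROX_NONE)[0],key=len)[:,0]
    g=np.array([onz(p,im,z)[:2] for p in ct])
    return g,cv2.minAreaRect((g*1000).astype(np.float32)),st[k]
E
python3 - <<'E'
from h import *
np.set_printoptions(precision=4,suppress=True)
t=get_image("top");s=get_image("side")
obs=[]
for k in PTS:
    for i in(t,s):
        r=place_of(k,i)
        if r: obs.append((k,i,np.array(r[0]["point"])))
res=least_squares(lambda p:np.concatenate([(pix(W(PTS[k],p),i)-u)*(1 if i is t else 1) for k,i,u in obs]),[.553,-.003,-.07],loss="soft_l1")
print("inv",res.x,np.degrees(res.x[2])); p=res.x
for im,n in((t,"t"),(s,"s")):
    g,r,st=trayfit(im,.012,xy=(.485,.34)); print(n,"tray",r,st)
bx=(110,165,370,305);sc=3
f=cv2.resize(t["frame"][bx[1]:bx[3],bx[0]:bx[2],::-1],None,fx=sc,fy=sc,interpolation=cv2.INTER_CUBIC)
o=np.array(bx[:2])
draw(f,[W((a*.0305,y,.0555),p) for a,y in((1,.05),(1,.176),(-1,.176),(-1,.05))],t,sc,o,(0,0,255))
draw(f,[W((a*.033,y,.0535),p) for a,y in((1,-.05),(1,-.145),(-1,-.145),(-1,-.05))],t,sc,o,(0,0,255))
draw(f,[W((-.08,y,.067),p) for y in(-.028,.028)],t,sc,o,(0,255,255))
cv2.imwrite("pics/crop.png",f)
E
```

```text
inv [ 0.5498 -0.005  -0.0565] -3.235574026810481
t tray ((482.32293701171875, 337.1763000488281), (86.77864074707031, 60.768333435058594), 53.19651794433594) [123 215  44  41 952]
s tray ((482.20855712890625, 336.7831726074219), (87.90499877929688, 60.64744186401367), 53.178043365478516) [200 142  30  23 426]
```

View pics/crop.png

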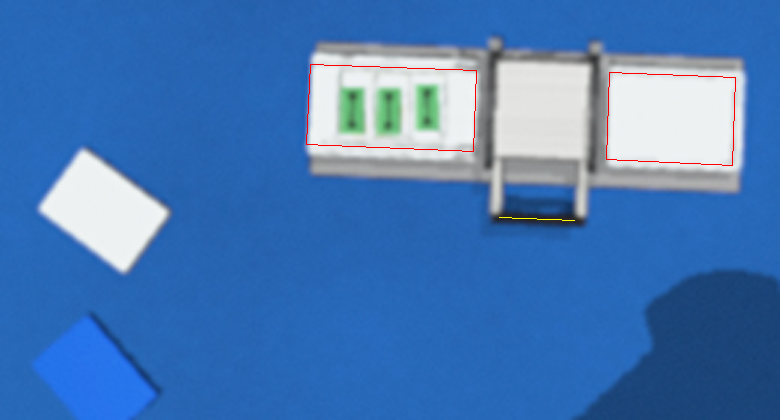

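The crop shows the white tray at about (104,210), the blue decoy at (95,370), and the fitted deck outlines matching the inverter. Now I'll start moving toward the white tray.

>>> apply_moves(deltas=[85,282,-370,0,-34.6,85,282,-370,0,-34.6,85,282,-370,0,-34.6,85,282,-370,0,-34.6,85,282,-370,0,-34.6,85,282,-370,0,-34.6,85,282,-370,0,-34.6,85,282,-370,0,-34.6,85,282,-370,0,-34.6,85,282,-370,0,-34.6,85,282,-370,0,-34.6,85,282,-370,0,-34.6], squeeze=30)

```text
clock: 3.1
position: [0.3333, -0.0984, 0.2485]
ee_rot: [-0.001, 0.893, 0.451, 0.002]
contact_force: [-0.3, -0.9, 0.3]
width: 0.0848
gripper_force: 0.0
```

```bash
cat >> h.py <<'E'
INV=np.array([.5498,-.005,-.0565])
def go(P,yaw):
    "delta in tool axes (mm, deg) to TCP world P with tool-x yaw in deg"
    s=get_state(); M=rot(s["ee_rot"]); d=M.T@(np.array(P)-s["position"])*1000
    y=np.degrees(np.arctan2(M[1,0],M[0,0])); dy=(yaw-y+180)%360-180
    print("d",np.round(d,1),"turn",round(-dy,1),"at",np.round(s["position"],4),"yaw",round(y,2),"clk",round(s["clock"],2),"F",np.round(s["contact_force"],1),"w",round(s["width"],4))
E
python3 - <<'E'
from h import *
np.set_printoptions(precision=4,suppress=True)
print("nose",nose_length if not callable(nose_length) else nose_length())
go((.4823,.337,.06),53.2)
t=get_image("top"); s=get_image("side")
for im,n,m0 in((t,"t",1),(s,"s",1)):
    hsv=cv2.cvtColor(im["frame"],cv2.COLOR_RGB2HSV)
    m=((hsv[...,0]>45)&(hsv[...,0]<80)&(hsv[...,1]>60)).astype(np.uint8)
    k,l,st,c=cv2.connectedComponentsWithStats(m)
    for i in range(1,k):
        if st[i,4]>15:
            P=onz(c[i],im,.0585); d=P[:2]-INV[:2]; a=-INV[2]; print(n,st[i,4],c[i],"inv xy",np.cos(a)*d[0]-np.sin(a)*d[1],np.sin(a)*d[0]+np.cos(a)*d[1])
# base edges in top
hsv=cv2.cvtColor(t["frame"],cv2.COLOR_RGB2HSV); m=(hsv[...,1]<110).astype(np.uint8)
for lab,r in(("far",1),("near",-1)):
    pts=[]
    for y in list(np.arange(-.14,-.055,.006))+list(np.arange(.055,.16,.006)):
        a=pix(W((r*.03,y,.005),INV),t);b=pix(W((r*.075,y,.005),INV),t)
        L=[(q:=a+(b-a)*f, hsv[int(round(q[1])),int(round(q[0])),1]) for f in np.linspace(0,1,60)]
        e=[q for q,v in L if v<125]
        if e: g=onz(e[-1],t,.004)[:2]; pts.append(g)
    pts=np.array(pts); vx,vy,x0,y0=cv2.fitLine((pts*1000).astype(np.float32),cv2.DIST_HUBER,0,.01,.01).ravel()
    print(lab,"yaw",np.degrees(np.arctan2(-vx*np.sign(vy),abs(vy))),"x at y=-5:",x0+vx/vy*(-5-y0))
E
```

```text
nose 0.017
d [ 438.2 -138.1  190.4] turn 0.4 at [ 0.3333 -0.0984  0.2485] yaw 53.61 clk 3.1 F [-0.3 -0.9  0.3] w 0.0848
t 103 [252.     200.1359] inv xy 0.0009030160566980937 0.085469720893969
t 111 [226.7207 201.2162] inv xy -0.003811099087084706 0.14258179173386104
t 109 [239.0183 201.7064] inv xy -0.003818184511536393 0.11467741477439589
s 62 [261.0968 180.3387] inv xy -0.004436594220608907 0.1413489860633933
s 65 [264.4    187.7231] inv xy -0.004267117422213111 0.11394437245898308
s 59 [269.2542 195.0847] inv xy -0.0004985035966718681 0.08628567925649805
far yaw -3.4448168 x at y=-5: 603.3628
near yaw -3.386337 x at y=-5: 497.18582
```

>>> apply_moves(deltas=[85,438,-138,60,0.4,85,438,-138,60,0.4,85,438,-138,60,0.4,85,438,-138,60,0.4,85,438,-138,60,0.4,85,438,-138,60,0.4,85,438,-138,60,0.4,85,438,-138,60,0.4,85,438,-138,120,0.4,85,438,-138,120,0.4,85,438,-138,120,0.4,85,438,-138,120,0.4])

```text
clock: 4.2
position: [0.4868, 0.3299, 0.1256]
ee_rot: [0.0, 0.896, 0.444, -0.0]
contact_force: [0.3, 0.4, -0.4]
width: 0.0852
gripper_force: 0.0
```

```bash
sed -i 's/^INV=.*/INV=np.array([.5501,-.005,-.0595])/' h.py
python3 - <<'E'
from h import *
go((.4823,.337,.014),53.2)
E
```

```text
d [  3.   -7.8 111.6] turn -0.5 at [0.4868 0.3299 0.1256] yaw 52.75 clk 4.2 F [ 0.3  0.4 -0.4] w 0.0852
```

>>> apply_moves(deltas=[85,3,-8,40,-0.5,85,3,-8,75,-0.5,80,3,-8,95,-0.5,75,3,-8,105,-0.5,72,3,-8,110,-0.5,72,3,-8,110,-0.5,50,3,-8,110,-0.5,50,3,-8,110,-0.5,50,3,-8,110,-0.5,50,3,-8,110,-0.5,50,3,-8,110,-0.5,50,3,-8,110,-0.5])

```text
clock: 5.2
position: [0.4812, 0.3367, 0.0199]
ee_rot: [0.0, 0.894, 0.449, 0.002]
contact_force: [0.6, -1.7, 6.9]
width: 0.0567
gripper_force: 32.8
```

Run:
```python
from h import *
print(get_state()["gripper_force"])
go((.4823,.337,.014),53.2)
s=get_image("side"); save(s,"grip.png",(160,100,330,230),4)
```

```text
32.795700430870056
d [0.9 0.7 5.9] turn 0.1 at [0.4812 0.3367 0.0199] yaw 53.33 clk 5.2 F [ 0.6 -1.7  6.9] w 0.0567
```

View pics/grip.png

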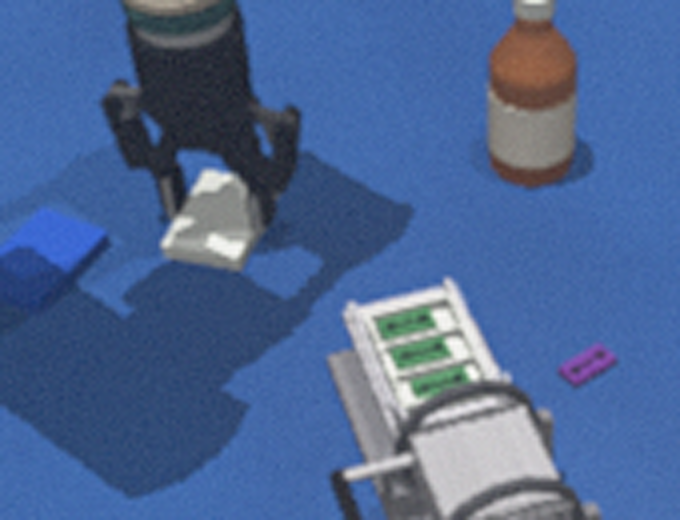

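The picture shows the white tray lying flat between the fingers, whose tips rest lightly on the bench at a width of 57 mm. Now I'll lift it and carry it over the full tray.

>>> apply_moves(deltas=[50,0,0,-20,0,50,0,0,-50,0,50,0,0,-85,0,50,0,0,-120,0,50,-20,30,-120,-5,50,-45,65,-120,-11,50,-72,102,-120,-17,50,-98,140,-120,-23,50,-120,172,-120,-29,50,-138,197,-120,-33.3,50,-138,197,-120,-33.3,50,-138,197,-120,-33.3])

```text
clock: 6.25
position: [0.5558, 0.1062, 0.1383]
ee_rot: [-0.0, 0.729, 0.684, 0.0]
contact_force: [0.5, 0.2, -0.3]
width: 0.0566
gripper_force: 32.4
```

Run:
```python
from h import *
np.set_printoptions(precision=4,suppress=True)
go(W((0,.113,.0814),INV),90+np.degrees(INV[2]))
t=get_image("top");s=get_image("side")
save(s,"carry.png",(200,90,370,230),4)
for n,i in((("t",t)),("s",s)):
  for q in("empty_tray","full_tray"):
    print(n,q,[(round(r["score"],2),np.round(r["point"],1)) for r in place_of(q,i)[:2]], "expect",pix(W((0,.113,.1354-.0199),INV),i), pix(W((0,.114,.0495),INV),i))
```

```text
d [ 1.6  1.  56.9] turn -0.2 at [0.5558 0.1062 0.1383] yaw 86.35 clk 6.25 F [ 0.5  0.2 -0.3] w 0.0566
t empty_tray [(0.91, array([141.8, 287.8]))] expect [237.3792 197.5613] [239.7727 200.0843]
t full_tray [] expect [237.3792 197.5613] [239.7727 200.0843]
s empty_tray [(0.98, array([267.1, 170.5])), (0.9, array([173.8, 162.7]))] expect [265.5458 170.8931] [266.3985 189.7144]
s full_tray [(0.8, array([268.4, 190.9])), (0.16, array([368.5, 238.1]))] expect [265.5458 170.8931] [266.3985 189.7144]
```

View pics/carry.png

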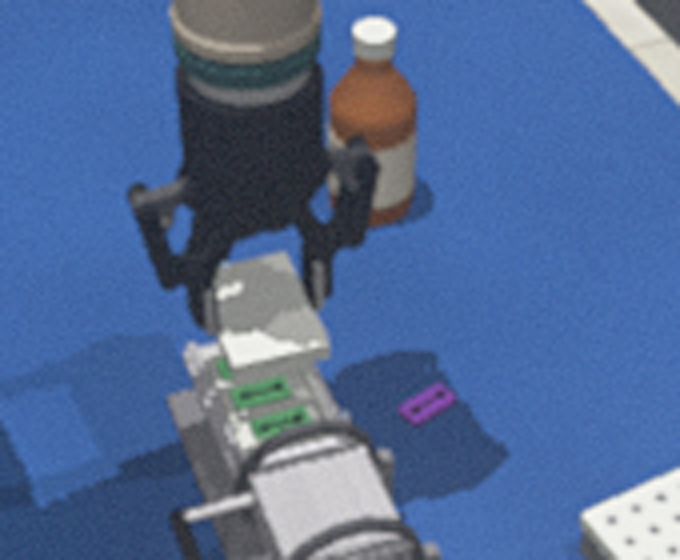

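>>> apply_moves(deltas=[50,0,1,20,-0.2,50,0,1,40,-0.2,50,0,1,50,-0.2,50,0,1,52,-0.2,50,0,1,54,-0.2,50,0,1,54,-0.2])

```text
clock: 7.05
position: [0.5567, 0.1083, 0.0846]
ee_rot: [0.0, 0.726, 0.687, 0.0]
contact_force: [0.8, -0.3, 0.0]
width: 0.0569
gripper_force: 32.4
```

Run:
```python
from h import *
np.set_printoptions(precision=4,suppress=True)
go(W((0,.111,.0814),INV),90+np.degrees(INV[2]))
s=get_image("side")
save(s,"low.png",(220,120,350,220),5)
```

```text
d [-2.5  0.1  3.2] turn 0.3 at [0.5567 0.1083 0.0846] yaw 86.85 clk 7.05 F [ 0.8 -0.3  0. ] w 0.0569
```

View pics/low.png

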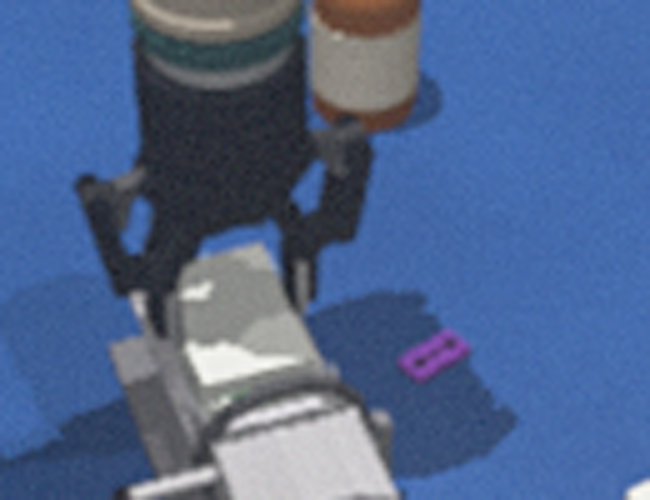

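>>> apply_moves(deltas=[50,-2.5,0,0,0.3,50,-2.5,0,2,0.3,50,-2.5,0,4,0.3,50,-2.5,0,4.5,0.3,50,-2.5,0,4.5,0.3])

```text
clock: 7.52
position: [0.5569, 0.1052, 0.0814]
ee_rot: [0.001, 0.728, 0.685, 0.001]
contact_force: [-1.8, -0.3, 7.9]
width: 0.0568
gripper_force: 33.2
```

>>> apply_moves(deltas=[75,0,0,-1,0,75,0,0,-1,0,80,0,0,-2,0,80,0,0,-3,0,80,0,0,-25,0,80,0,0,-60,0,80,0,0,-70,0,80,0,0,-70,0])

```text
clock: 8.18
position: [0.5586, 0.1056, 0.153]
ee_rot: [0.002, 0.728, 0.685, 0.003]
contact_force: [-0.1, -0.8, 0.3]
width: 0.08
gripper_force: 0.0
```

Run:
```python
from h import *
np.set_printoptions(precision=4,suppress=True)
go(W((0,.18,.13),INV),90+np.degrees(INV[2]))
s=get_image("side")
for q in("empty_tray","full_tray"):
    print(q,[(round(r["score"],2),np.round(r["point"],1)) for r in place_of(q,s)[:2]], pix(W((0,.112,.0615),INV),s), pix(W((0,.112,.0495),INV),s))
save(s,"placed.png",(210,140,350,240),5)
```

```text
d [69.1 -2.2 23. ] turn -0.1 at [0.5586 0.1056 0.153 ] yaw 86.51 clk 8.18 F [-0.1 -0.8  0.3] w 0.08
empty_tray [(0.83, array([265. , 188.3])), (0.66, array([172.6, 166.6]))] [266.4696 186.9436] [266.6376 190.2633]
full_tray [(0.47, array([265.7, 187.5]))] [266.4696 186.9436] [266.6376 190.2633]
```

View pics/placed.png

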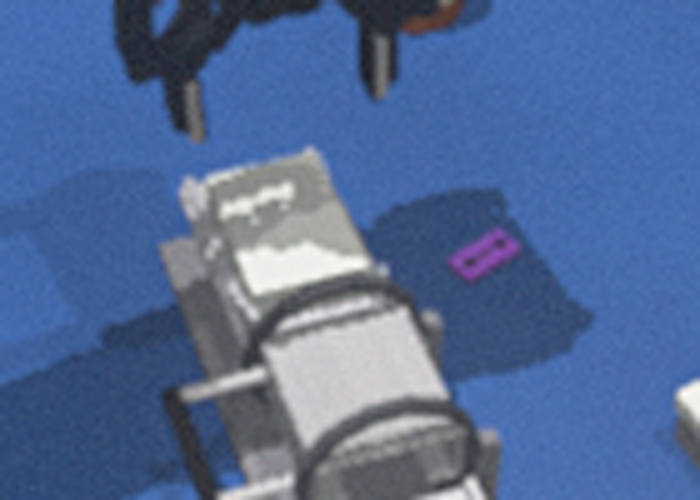

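The picture shows the white tray seated flat and square on the full tray, with its top around (300,225) in the crop and inside the rails. Next I'll move behind the pair with the fingers shut.

>>> apply_moves(deltas=[40,35,-2,0,0,0,72,-2,0,0,0,72,-2,0,0,0,72,-2,0,0,0,72,-2,0,0,0,72,-2,20,0,0,72,-2,45,0,0,72,-2,68,0,0,72,-2,68,0,0,72,-2,68,0])

```text
clock: 9.17
position: [0.5574, 0.176, 0.0804]
ee_rot: [-0.001, 0.729, 0.685, -0.002]
contact_force: [0.7, 1.3, -0.2]
width: -0.0
gripper_force: 0.0
```

>>> apply_moves(deltas=[0,0,0,2,0,0,0,0,4,0,0,0,0,6,0,0,0,0,6,0])

```text
clock: 9.5
position: [0.559, 0.1773, 0.0764]
ee_rot: [0.0, 0.728, 0.685, 0.0]
contact_force: [1.0, -0.5, 0.3]
width: -0.0
gripper_force: 0.0
```

>>> apply_moves(deltas=[0,0,0,2,0,0,0,0,4,0,0,0,0,5,0,0,0,0,5,0])

```text
clock: 9.83
position: [0.5584, 0.1774, 0.0705]
ee_rot: [-0.0, 0.728, 0.685, -0.0]
contact_force: [-0.1, 0.6, 0.1]
width: 0.0002
gripper_force: 0.0
```

Run:
```python
from h import *
np.set_printoptions(precision=4,suppress=True)
go(W((0,.055,.07),INV),90+np.degrees(INV[2]))
s=get_image("side")
save(s,"behind.png",(225,130,345,220),6)
```

```text
d [-127.5    2.7    0.5] turn -0.1 at [0.5584 0.1774 0.0705] yaw 86.52 clk 9.83 F [-0.1  0.6  0.1] w 0.0002
```

View pics/behind.png

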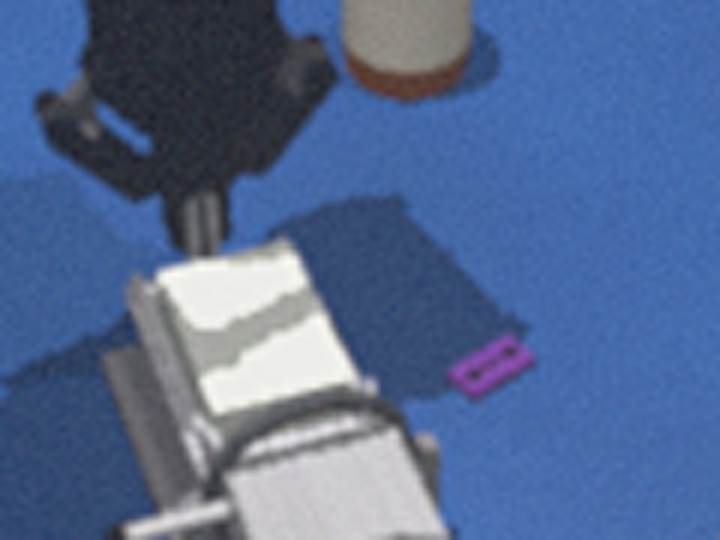

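The shut fingers stand at (200,225), behind the pair, slightly to -x of its centre line. I'll shift 3 mm toward +x, then push.

>>> apply_moves(deltas=[0,0,3,0,0,0,-6,3,0,0,0,-12,3,0,0,0,-20,3,0,0,0,-30,3,0,0,0,-40,3,0,0,0,-50,3,0,0,0,-60,3,0,0,0,-70,3,0,0,0,-80,3,0,0,0,-90,3,0,0,0,-90,3,0,0])

```text
clock: 10.88
position: [0.5561, 0.0852, 0.0708]
ee_rot: [0.0, 0.729, 0.685, -0.0]
contact_force: [0.3, 0.4, 0.1]
width: -0.0
gripper_force: 0.0
```

Run:
```python
from h import *
go(W((0,.055,.07),INV),90+np.degrees(INV[2]))
```

```text
d [-35.4  -0.5   0.9] turn -0.2 at [0.5561 0.0852 0.0708] yaw 86.43 clk 10.88 F [0.3 0.4 0.1] w -0.0
```

>>> apply_moves(deltas=[0,-8,0,0,0,0,-16,0,0,0,0,-24,0,0,0,0,-30,0,0,0,0,-34,0,0,0,0,-35.5,0,0,0,0,-35.5,0,0,0])

```text
clock: 11.47
position: [0.554, 0.0514, 0.0708]
ee_rot: [0.0, 0.728, 0.685, -0.0]
contact_force: [0.4, -0.5, -0.1]
width: -0.0003
gripper_force: 0.0
```

Run:
```python
from h import *
go(W((0,.055,.07),INV),90+np.degrees(INV[2]))
s=get_image("side")
for q in("empty_tray","full_tray"):
    print(q,[(round(r["score"],2),np.round(r["point"],1)) for r in place_of(q,s)[:2]])
f=cv2.resize(s["frame"][160:260,230:350,::-1],None,fx=6,fy=6,interpolation=cv2.INTER_CUBIC)
o=np.array([230,160])
for y,c in((.042,(0,0,255)),(-.042,(0,255,0)),(.05,(255,0,255))): draw(f,[W((a,y,.0735),INV) for a in(-.029,.029)],s,6,o,c)
cv2.imwrite("pics/in.png",f)
```

```text
d [-1.6 -0.6  0.8] turn -0.1 at [0.554  0.0514 0.0708] yaw 86.49 clk 11.47 F [ 0.4 -0.5 -0.1] w -0.0003
empty_tray [(0.93, array([171.7, 162.7])), (0.6, array([281.4, 219.8]))]
full_tray [(0.44, array([280.4, 219.8]))]
```

View pics/in.png

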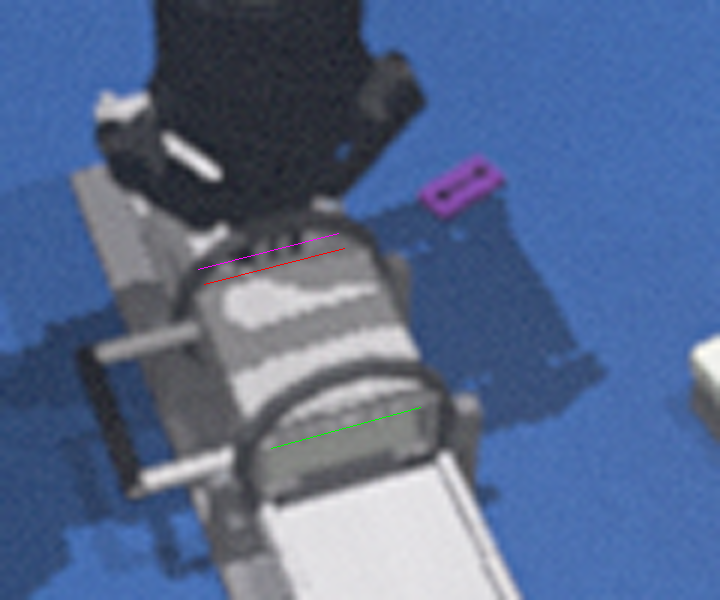

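The near mouth of the channel (around (350,450)) is now filled by the tray's end wall, right at the y = -42 mm line, so the pair is inside. I'll push the last millimetre, back off, and go to the handle.

>>> apply_moves(deltas=[0,-1.5,0,0,0,0,-1.5,0,0,0,0,15,0,0,0,0,15,0,-35,0,0,15,0,-75,0,0,0,-15,-110,0,30,-25,-45,-120,0,30,-50,-75,-120,0,30,-58,-81,-100,0,30,-58,-81,-65,0,30,-58,-81,-60,0,30,-58,-81,-60,0])

```text
clock: 12.62
position: [0.4679, -0.0008, 0.1293]
ee_rot: [-0.002, 0.728, 0.685, -0.002]
contact_force: [0.4, -0.7, 0.2]
width: 0.0303
gripper_force: 0.0
```

Run:
```python
from h import *
np.set_printoptions(precision=4,suppress=True)
go(W((-.08,0,.068),INV),90+np.degrees(INV[2]))
s=get_image("side");t=get_image("top")
ps=[]
for i in(s,t):
    r=place_of("handle",i); print([(round(q["score"],2),np.round(q["point"],1),onz(q["point"],i,.062)) for q in r[:2]], pix(W((-.08,0,.062),INV),i))
```

```text
d [ 0.7  2.7 61.3] turn -0.1 at [ 0.4679 -0.0008  0.1293] yaw 86.5 clk 12.62 F [ 0.4 -0.7  0.2] w 0.0303
[] [247.5474 229.0821]
[] [288.2414 237.3535]
```

>>> apply_moves(deltas=[30,0.5,2,20,0,30,0.5,2,40,0,30,0.5,2,55,0,30,0.5,2,61,0,30,0.5,2,61,0,0,0.5,2,61,0,0,0.5,2,61,0,0,0.5,2,61,0,0,0.5,2,61,0,0,0.5,2,61,0], squeeze=30)

```text
clock: 13.65
position: [0.4704, -0.0005, 0.0706]
ee_rot: [-0.001, 0.728, 0.685, -0.001]
contact_force: [-5.4, 0.4, 6.5]
width: 0.0087
gripper_force: 29.7
```

Run:
```python
from h import *
go(W((-.08,0,.068),INV),90+np.degrees(INV[2]))
print("arc rows from -80: ",[(k,round(80*(1-np.cos(a)),1),round(-80*np.sin(a),1)) for k,a in enumerate(np.linspace(0,np.pi,25))])
```

```text
d [ 0.2 -0.1  2.6] turn -0.1 at [ 0.4704 -0.0005  0.0706] yaw 86.53 clk 13.65 F [-5.4  0.4  6.5] w 0.0087
arc rows from -80:  [(0, np.float64(0.0), np.float64(-0.0)), (1, np.float64(0.7), np.float64(-10.4)), (2, np.float64(2.7), np.float64(-20.7)), (3, np.float64(6.1), np.float64(-30.6)), (4, np.float64(10.7), np.float64(-40.0)), (5, np.float64(16.5), np.float64(-48.7)), (6, np.float64(23.4), np.float64(-56.6)), (7, np.float64(31.3), np.float64(-63.5)), (8, np.float64(40.0), np.float64(-69.3)), (9, np.float64(49.4), np.float64(-73.9)), (10, np.float64(59.3), np.float64(-77.3)), (11, np.float64(69.6), np.float64(-79.3)), (12, np.float64(80.0), np.float64(-80.0)), (13, np.float64(90.4), np.float64(-79.3)), (14, np.float64(100.7), np.float64(-77.3)), (15, np.float64(110.6), np.float64(-73.9)), (16, np.float64(120.0), np.float64(-69.3)), (17, np.float64(128.7), np.float64(-63.5)), (18, np.float64(136.6), np.float64(-56.6)), (19, np.float64(143.5), np.float64(-48.7)), (20, np.float64(149.3), np.float64(-40.0)), (21, np.float64(153.9), np.float64(-30.6)), (22, np.float64(157.3), np.float64(-20.7)), (23, np.float64(159.3), np.float64(-10.4)), (24, np.float64(160.0), np.float64(-0.0))]
```

>>> apply_moves(deltas=[0,0,1,-11,0,0,0,3,-21,0,0,0,6,-31.5,0,0,0,11,-41,0,0,0,17,-50,0,0,0,24,-58,0,0,0,32,-65,0,0,0,40,-70.5,0,0,0,50,-75,0,0,0,60,-78.5,0,0,0,70,-80.5,0,0,0,80,-81,0])

```text
clock: 14.65
position: [0.5515, -0.0052, 0.1526]
ee_rot: [0.0, 0.728, 0.685, 0.0]
contact_force: [-3.5, 1.1, 1.7]
width: 0.0084
gripper_force: 30.9
```

Run:
```python
from h import *
go(W((.08,0,.070),INV),90+np.degrees(INV[2])); print(get_state()["gripper_force"])
```

```text
d [ 0.2 78.5 82.7] turn -0.1 at [ 0.5515 -0.0052  0.1526] yaw 86.51 clk 14.65 F [-3.5  1.1  1.7] w 0.0084
30.850932598114014
```

>>> apply_moves(deltas=[0,0,10,1,0,0,0,20.5,3,0,0,0,30,6.5,0,0,0,40,11,0,0,0,48.5,17,0,0,0,56.5,24,0,0,0,63,31.5,0,0,0,69,40,0,0,0,73.5,50,0,0,0,77,60,0,0,0,79,70,0,0,0,79.5,80,0])

```text
clock: 15.65
position: [0.6302, -0.0105, 0.0706]
ee_rot: [-0.001, 0.728, 0.685, -0.001]
contact_force: [-15.2, 2.7, 58.3]
width: 0.0084
gripper_force: 37.7
```

>>> apply_moves(deltas=[0,0,0,2,0,0,0,0,2.5,0,0,0,0,2.5,0])

```text
clock: 15.9
position: [0.6301, -0.0106, 0.07]
ee_rot: [0.0, 0.728, 0.685, -0.0]
contact_force: [-8.1, 4.2, 16.1]
width: 0.0087
gripper_force: 33.6
```

Run:
```python
from h import *
go(W((.08,0,.070),INV),90+np.degrees(INV[2])); print(get_state()["gripper_force"])
```

```text
d [ 0.8 -0.2 -0. ] turn -0.1 at [ 0.6301 -0.0106  0.07  ] yaw 86.53 clk 15.9 F [-8.1  4.2 16.1] w 0.0087
33.6474484205246
```

The handle is at its far stop. I'll release it, go up, shut the fingers, and turn 90° to reach through the slot.

>>> apply_moves(deltas=[30,0,0,-2,0,30,0,0,-2,0,30,0,0,-2,0,30,0,0,-2,0,30,0,0,-40,0,30,0,0,-80,0,20,0,0,-120,7,0,20,-20,-125,14,0,40,-40,-125,21,0,60,-60,-125,28,0,75,-80,-125,35,0,75,-80,-125,42])

```text
clock: 16.9
position: [0.5517, 0.072, 0.1929]
ee_rot: [-0.001, 0.926, 0.377, -0.001]
contact_force: [-0.5, -0.8, 0.1]
width: 0.0001
gripper_force: 0.0
```

>>> apply_moves(deltas=[0,0,0,0,7,0,0,0,0,14,0,0,0,0,21,0,0,0,0,28,0,0,0,0,35,0,0,0,0,42,0,0,0,0,48,0,0,0,0,48])

```text
clock: 17.57
position: [0.556, 0.0691, 0.1928]
ee_rot: [0.0, 1.0, -0.031, 0.0]
contact_force: [-1.1, -0.3, -0.9]
width: 0.0001
gripper_force: 0.0
```

Run:
```python
from h import *
np.set_printoptions(precision=4,suppress=True)
go(W((0,.075,.0705),INV),np.degrees(INV[2]))
s=get_image("side")
f=cv2.resize(s["frame"][150:280,220:350,::-1],None,fx=4.6,fy=4.6,interpolation=cv2.INTER_CUBIC)
o=np.array([220,150])
for y,c in((.042,(0,0,255)),(-.042,(0,255,0)),(-.098-.042,(255,0,255))): draw(f,[W((a,y,.0725),INV) for a in(-.029,.029)],s,4.6,o,c)
cv2.imwrite("pics/turned.png",f)
```

```text
d [ -1.5  -0.8 122.3] turn -0.2 at [0.556  0.0691 0.1928] yaw -3.59 clk 17.57 F [-1.1 -0.3 -0.9] w 0.0001
```

View pics/turned.png

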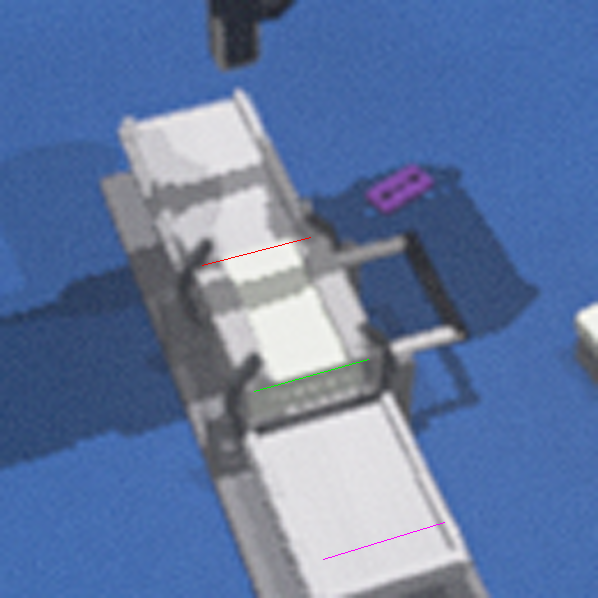

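The picture shows the handle over on the +x side around (440,290) and the slot on top with the tray showing through it. The pair's end face sits at the landing-side mouth, around (310,395). Now I'll go down and push.

>>> apply_moves(deltas=[0,-1.5,-1,35,0,0,-1.5,-1,70,0,0,-1.5,-1,100,0,0,-1.5,-1,115,0,0,-1.5,-1,122,0,0,-1.5,-1,122,0])

```text
clock: 18.12
position: [0.5532, 0.0703, 0.0695]
ee_rot: [0.0, 1.0, -0.03, -0.002]
contact_force: [-0.2, -0.8, -0.4]
width: 0.0
gripper_force: 0.0
```

Run:
```python
from h import *
go(W((0,-.0415,.0705),INV),np.degrees(INV[2]))
```

```text
d [  1.3 116.9  -1. ] turn 0.0 at [0.5532 0.0703 0.0695] yaw -3.4 clk 18.12 F [-0.2 -0.8 -0.4] w 0.0
```

>>> apply_moves(deltas=[0,1,8,0,0,0,1,14,0,0,0,1,20,0,0,0,1,26,0,0,0,1,34,0,0,0,1,42,0,0,0,1,50,0,0,0,1,58,0,0,0,1,66,0,0,0,1,74,0,0,0,1,82,0,0,0,1,82,0,0])

```text
clock: 19.12
position: [0.5499, -0.0135, 0.0712]
ee_rot: [0.001, 1.0, -0.031, -0.0]
contact_force: [-0.4, -1.1, 1.5]
width: 0.0
gripper_force: 0.5
```

```bash
cat >> h.py <<'E'
def inv_xy(P): d=np.array(P)[:2]-INV[:2]; c,s=np.cos(INV[2]),np.sin(INV[2]); return np.array([c*d[0]+s*d[1],-s*d[0]+c*d[1]])*1000
E
python3 - <<'E'
from h import *
np.set_printoptions(precision=1,suppress=True)
go(W((0,-.0415,.0705),INV),np.degrees(INV[2]))
s=get_image("side");t=get_image("top")
for n,i in(("s",s),("t",t)):
  for q,z in(("empty_tray",.0595),("full_tray",.0715)):
    print(n,q,[(round(r["score"],2),r["point"],inv_xy(onz(r["point"],i,z))) for r in place_of(q,i)[:3]])
# grey profile along the landing deck centreline, side camera, z=.0715
for z in(.0715,):
  print([(y,int(s["frame"][int(round(v[1])),int(round(v[0]))].mean())) for y in range(-150,-40,5) for v in[pix(W((.0,y/1000,z),INV),s)]])
E
```

```text
d [-0.2 33.   0.7] turn -0.1 at [ 0.5 -0.   0.1] yaw -3.53 clk 19.12 F [-0.4 -1.1  1.5] w 0.0
s empty_tray []
s full_tray [(0.73, [294.2, 239.0], array([  7.5, -66.8]))]
t empty_tray [(0.58, [142.7, 288.8], array([-209.5,  321.2]))]
t full_tray [(0.51, [323.2, 201.0], array([  4.1, -74.4]))]
[(-150, 224), (-145, 225), (-140, 225), (-135, 225), (-130, 227), (-125, 227), (-120, 141), (-115, 130), (-110, 133), (-105, 231), (-100, 237), (-95, 237), (-90, 236), (-85, 236), (-80, 236), (-75, 236), (-70, 237), (-65, 230), (-60, 232), (-55, 134), (-50, 139), (-45, 142)]
```

>>> apply_moves(deltas=[0,0,6,0,0,0,0,13,0,0,0,0,20,0,0,0,0,26,0,0,0,0,30,0,0,0,0,33,0,0,0,0,33,0,0])

```text
clock: 20.0
position: [0.5481, -0.0454, 0.0712]
ee_rot: [0.0, 1.0, -0.031, -0.0]
contact_force: [-1.0, -0.8, 0.9]
width: 0.0003
gripper_force: 0.0
```

Run:
```python
from h import *
np.set_printoptions(precision=1,suppress=True)
go(W((0,-.0415,.0705),INV),np.degrees(INV[2]))
s=get_image("side")
for x in(-15,0,15):
  print(x,[(y,int(s["frame"][int(round(v[1])),int(round(v[0]))].mean())) for y in range(-156,-124,2) for v in[pix(W((x/1000,y/1000,.0715),INV),s)]])
```

```text
d [-0.4  1.   0.7] turn -0.1 at [ 0.5 -0.   0.1] yaw -3.53 clk 20.0 F [-1.  -0.8  0.9] w 0.0003
-15 [(-156, 229), (-154, 224), (-152, 184), (-150, 132), (-148, 124), (-146, 124), (-144, 127), (-142, 129), (-140, 181), (-138, 233), (-136, 236), (-134, 239), (-132, 235), (-130, 236), (-128, 236), (-126, 236)]
0 [(-156, 229), (-154, 226), (-152, 191), (-150, 142), (-148, 124), (-146, 124), (-144, 131), (-142, 130), (-140, 174), (-138, 233), (-136, 238), (-134, 238), (-132, 237), (-130, 236), (-128, 236), (-126, 236)]
15 [(-156, 230), (-154, 228), (-152, 214), (-150, 163), (-148, 125), (-146, 125), (-144, 128), (-142, 132), (-140, 167), (-138, 236), (-136, 236), (-134, 239), (-132, 237), (-130, 236), (-128, 236), (-126, 236)]
```

The pair's front edge reads -140 mm, square across, so its centre is at -98 mm. I'll back off, rise, turn and open.

>>> apply_moves(deltas=[0,0,-4,0,0,0,0,-4,-30,0,0,0,-4,-65,0,0,0,-4,-95,0,0,0,0,-110,-7,20,0,10,-110,-14,40,0,25,-110,-21,60,0,40,-110,-28,80,0,57,-110,-35,80,0,57,-110,-42,80,0,57,-110,-49,80,0,57,-110,-56])

```text
clock: 21.05
position: [0.5446, -0.1012, 0.1813]
ee_rot: [-0.0, 0.896, 0.445, -0.0]
contact_force: [0.1, 0.3, 0.4]
width: 0.0796
gripper_force: 0.0
```

>>> apply_moves(deltas=[80,0,0,0,-7,80,0,0,0,-14,80,0,0,0,-21,80,0,0,0,-28,80,0,0,0,-34,80,0,0,0,-34])

```text
clock: 21.55
position: [0.5446, -0.1008, 0.1813]
ee_rot: [-0.0, 0.728, 0.686, -0.0]
contact_force: [0.8, 0.8, 1.0]
width: 0.0803
gripper_force: 0.0
```

Run:
```python
from h import *
go(W((0,-.098,.081),INV),90+np.degrees(INV[2]))
```

```text
d [ -2.   -0.2 100.3] turn 0.0 at [ 0.5446 -0.1008  0.1813] yaw 86.63 clk 21.55 F [0.8 0.8 1. ] w 0.0803
```

>>> apply_moves(deltas=[80,-2,0,35,0,80,-2,0,70,0,80,-2,0,90,0,75,-2,0,98,0,70,-2,0,100,0,70,-2,0,100,0])

```text
clock: 22.05
position: [0.545, -0.1032, 0.0815]
ee_rot: [0.0, 0.729, 0.685, 0.0]
contact_force: [0.6, -0.3, 0.7]
width: 0.07
gripper_force: 0.0
```

Run:
```python
from h import *
go(W((0,-.098,.081),INV),90+np.degrees(INV[2]))
```

```text
d [ 0.4 -0.7  0.5] turn -0.1 at [ 0.545  -0.1032  0.0815] yaw 86.46 clk 22.05 F [ 0.6 -0.3  0.7] w 0.07
```

>>> apply_moves(deltas=[62,0,0,0,0,50,0,0,0,0,50,0,0,0,0,50,0,0,0,0,50,0,0,0,0,50,0,0,0,0], squeeze=25)

```text
clock: 22.55
position: [0.546, -0.1039, 0.0855]
ee_rot: [0.002, 0.728, 0.685, 0.001]
contact_force: [-2.7, 0.2, 13.4]
width: 0.0501
gripper_force: 6.9
```

>>> apply_moves(deltas=[50,0,0,-2,0,50,0,0,-5,0,50,0,0,-10,0,50,0,0,-25,0,50,0,0,-50,0,50,0,0,-80,0,50,0,0,-80,0])

```text
clock: 23.13
position: [0.5484, -0.1044, 0.1674]
ee_rot: [0.005, 0.728, 0.685, 0.003]
contact_force: [1.4, -1.0, 1.2]
width: 0.0506
gripper_force: 0.0
```

Run:
```python
from h import *
np.set_printoptions(precision=1,suppress=True)
go((.40,-.15,.10),90+np.degrees(INV[2]))
s=get_image("side");t=get_image("top")
for n,i in(("s",s),("t",t)):
  for q,z in(("empty_tray",.0595),("full_tray",.0715+.07),("chip0",.0565)):
    print(n,q,[(round(r["score"],2),r["point"],inv_xy(onz(r["point"],i,z))) for r in place_of(q,i)[:4]])
hsv=cv2.cvtColor(s["frame"],cv2.COLOR_RGB2HSV)
m=((hsv[...,0]>45)&(hsv[...,0]<80)&(hsv[...,1]>60)).astype(np.uint8); k,l,st,c=cv2.connectedComponentsWithStats(m)
print([(st[i,4],c[i],inv_xy(onz(c[i],s,.0565))) for i in range(1,k) if st[i,4]>8])
```

```text
d [ -54.4 -146.1   65.9] turn -0.1 at [ 0.5 -0.1  0.2] yaw 86.5 clk 23.13 F [ 1.4 -1.   1.2] w 0.0506
s empty_tray [(0.72, [170.3, 162.5], array([-213.3,  283. ])), (0.41, [292.7, 249.8], array([ -2.3, -84.8]))]
s full_tray [(0.75, [281.4, 219.3], array([-18.9, -59. ])), (0.65, [297.8, 250.1], array([ -13.8, -140.8]))]
s chip0 []
t empty_tray [(0.91, [144.9, 289.5], array([-210.8,  316.1]))]
t full_tray []
t chip0 [(0.56, [244.8, 153.5], array([106.3, 107.1]))]
[]
```

The fingers closed to 50 mm over the tray top: they retract more at this width than I assumed, about 11 mm of nose at 58 mm opening. Before regripping lower, I'll check that the pair is undisturbed.

Run:
```python
from h import *
np.set_printoptions(precision=1,suppress=True)
go(W((0,-.098,.073),INV),90+np.degrees(INV[2]))
s=get_image("side")
g=lambda x,y,z:int(s["frame"][tuple(np.round(pix(W((x/1000,y/1000,z),INV),s)).astype(int)[::-1])].mean())
for x in(-15,0,15): print(x,[(y,g(x,y,.0715)) for y in range(-154,-124,2)])
for y in(-130,-115,-100): print(y,[(x,g(x,y,.0715)) for x in range(-40,41,4)])
```

```text
d [ 0.2  0.5 87.2] turn -0.1 at [ 0.5 -0.1  0.2] yaw 86.5 clk 23.53 F [-1.1  0.5 -0.6] w 0.0499
-15 [(-154, 227), (-152, 195), (-150, 135), (-148, 120), (-146, 126), (-144, 135), (-142, 131), (-140, 185), (-138, 236), (-136, 243), (-134, 243), (-132, 219), (-130, 197), (-128, 197), (-126, 173)]
0 [(-154, 232), (-152, 194), (-150, 141), (-148, 125), (-146, 125), (-144, 135), (-142, 137), (-140, 180), (-138, 222), (-136, 228), (-134, 196), (-132, 173), (-130, 173), (-128, 173), (-126, 173)]
15 [(-154, 219), (-152, 176), (-150, 148), (-148, 126), (-146, 126), (-144, 135), (-142, 141), (-140, 146), (-138, 172), (-136, 172), (-134, 175), (-132, 174), (-130, 176), (-128, 176), (-126, 173)]
-130 [(-40, 135), (-36, 126), (-32, 153), (-28, 246), (-24, 244), (-20, 220), (-16, 197), (-12, 173), (-8, 174), (-4, 178), (0, 173), (4, 172), (8, 173), (12, 174), (16, 176), (20, 177), (24, 174), (28, 149), (32, 119), (36, 84), (40, 85)]
-115 [(-40, 170), (-36, 142), (-32, 124), (-28, 175), (-24, 176), (-20, 172), (-16, 175), (-12, 206), (-8, 209), (-4, 207), (0, 171), (4, 201), (8, 219), (12, 172), (16, 173), (20, 175), (24, 177), (28, 168), (32, 126), (36, 82), (40, 88)]
-100 [(-40, 118), (-36, 191), (-32, 124), (-28, 145), (-24, 138), (-20, 143), (-16, 142), (-12, 141), (-8, 170), (-4, 167), (0, 175), (4, 171), (8, 173), (12, 175), (16, 172), (20, 165), (24, 178), (28, 137), (32, 140), (36, 125), (40, 124)]
```

The pair has not moved: front edge at -140, sides at ±29 mm. Regripping with the TCP at 73 mm.

>>> apply_moves(deltas=[80,0,0,0,0,80,0,0,0,0,80,0,0,0,0,80,0,0,30,0,80,0,0,60,0,78,0,0,78,0,74,0,0,85,0,70,0,0,87,0,70,0,0,87,0])

```text
clock: 24.33
position: [0.5449, -0.1034, 0.0744]
ee_rot: [0.0, 0.728, 0.685, 0.0]
contact_force: [-0.3, -0.5, 0.7]
width: 0.07
gripper_force: 0.0
```

>>> apply_moves(deltas=[62,0,0,0,0,50,0,0,0,0,50,0,0,0,0,50,0,0,0,0,50,0,0,0,0], squeeze=25)

```text
clock: 24.75
position: [0.5457, -0.1037, 0.0756]
ee_rot: [0.001, 0.728, 0.685, 0.001]
contact_force: [1.1, 0.4, 5.7]
width: 0.0576
gripper_force: 27.7
```

>>> apply_moves(deltas=[50,0,0,-2,0,50,0,0,-4,0,50,0,0,-7,0,50,0,0,-12,0,50,0,0,-25,0,50,0,0,-45,0,50,0,0,-70,0,50,0,0,-90,0,50,0,0,-90,0])

```text
clock: 25.5
position: [0.5472, -0.1041, 0.1687]
ee_rot: [0.004, 0.728, 0.685, 0.002]
contact_force: [0.8, -0.8, -0.4]
width: 0.0573
gripper_force: 27.1
```

Run:
```python
from h import *
np.set_printoptions(precision=1,suppress=True)
go((.40,-.15,.10),90+np.degrees(INV[2]))
s=get_image("side")
hsv=cv2.cvtColor(s["frame"],cv2.COLOR_RGB2HSV)
m=((hsv[...,0]>40)&(hsv[...,0]<85)&(hsv[...,1]>40)).astype(np.uint8); k,l,st,c=cv2.connectedComponentsWithStats(m)
print([(st[i,4],c[i],inv_xy(onz(c[i],s,.0565))) for i in range(1,k) if st[i,4]>8])
for q,z in(("empty_tray",.0595),("full_tray",.1615),("chip0",.0565)):
    print(q,[(round(r["score"],2),r["point"],inv_xy(onz(r["point"],s,z))) for r in place_of(q,s)[:4]])
```

```text
d [ -54.7 -144.7   67.6] turn -0.1 at [ 0.5 -0.1  0.2] yaw 86.51 clk 25.5 F [ 0.8 -0.8 -0.4] w 0.0573
[(np.int32(80), array([284.3, 244.3]), array([-14.1, -63.1])), (np.int32(128), array([290. , 252.6]), array([ -9.6, -87.8])), (np.int32(137), array([294.1, 262.8]), array([ -10.1, -115.2]))]
empty_tray [(0.86, [170.7, 167.2], array([-214.9,  264.4])), (0.59, [293.8, 252.5], array([ -2.4, -92.1])), (0.28, [288.6, 251.9], array([-12.5, -87. ]))]
full_tray [(0.81, [301.1, 221.7], array([ 10.4, -92.7])), (0.62, [370.4, 236.0], array([ 122.3, -168.2]))]
chip0 [(0.72, [294.6, 261.8], array([  -8.2, -113.1])), (0.56, [289.8, 252.9], array([-10.2, -88.4])), (0.38, [287.3, 249.8], array([-12.6, -79. ]))]
```

All three chips show in the lower tray on the deck, and the emptied tray is in the gripper. Carrying it to clear bench.

>>> apply_moves(deltas=[50,-12,-33,-5,0,50,-24,-66,-5,0,50,-36,-100,-5,0,50,-48,-135,0,0,50,-55,-155,0,0,50,-55,-155,30,0,50,-55,-155,60,0,50,-55,-155,90,0,50,-55,-155,115,0,50,-55,-155,135,0,50,-55,-155,145,0,50,-55,-155,145,0])

```text
clock: 26.7
position: [0.3842, -0.1475, 0.0165]
ee_rot: [-0.003, 0.728, 0.685, -0.001]
contact_force: [0.1, -0.2, -1.5]
width: 0.0572
gripper_force: 28.4
```

>>> apply_moves(deltas=[50,0,0,3,0,50,0,0,6,0,50,0,0,8,0,50,0,0,8,0])

```text
clock: 27.03
position: [0.3854, -0.1484, 0.0134]
ee_rot: [-0.001, 0.728, 0.686, -0.001]
contact_force: [-6.4, 2.2, 31.3]
width: 0.0573
gripper_force: 34.2
```

>>> apply_moves(deltas=[50,0,0,-3,0,75,0,0,-4,0,80,0,0,-4,0,80,0,0,-4,0,80,0,0,-6,0,80,0,0,-30,0,80,0,0,-70,0,80,0,0,-110,0,80,0,0,-150,0,80,0,0,-190,0,80,-40,-30,-200,0,80,-80,-60,-200,0])

```text
clock: 28.03
position: [0.3354, -0.2125, 0.2142]
ee_rot: [0.004, 0.726, 0.688, 0.0]
contact_force: [1.0, -1.5, -0.4]
width: 0.0797
gripper_force: 0.0
```

>>> apply_moves(deltas=[80,-40,0,0,0,80,-80,0,0,0,80,-120,0,0,0,80,-160,0,0,0,80,-200,0,0,0,80,-200,0,0,0,80,-200,0,0,0])

```text
clock: 28.62
position: [0.3204, -0.413, 0.2097]
ee_rot: [-0.001, 0.729, 0.684, 0.0]
contact_force: [-0.4, 1.4, 0.6]
width: 0.0801
gripper_force: 0.0
```

Run:
```python
from h import *
np.set_printoptions(precision=1,suppress=True)
go((.40,-.15,.10),86.6)
t=get_image("top");s=get_image("side")
for n,i in(("t",t),("s",s)):
  hsv=cv2.cvtColor(i["frame"],cv2.COLOR_RGB2HSV)
  m=((hsv[...,0]>40)&(hsv[...,0]<85)&(hsv[...,1]>40)).astype(np.uint8); k,l,st,c=cv2.connectedComponentsWithStats(m)
  print(n,[(st[j,4],inv_xy(onz(c[j],i,.0565))) for j in range(1,k) if st[j,4]>8])
  g,r,b=trayfit(i,.012,xy=(.385,-.148)); print("bench tray",r)
  print("handle",[(round(q["score"],2),inv_xy(onz(q["point"],i,.062))) for q in place_of("handle",i)[:1]])
```

```text
d [267.4  62.8 110. ] turn -0.3 at [ 0.3 -0.4  0.2] yaw 86.35 clk 28.62 F [-0.4  1.4  0.6] w 0.0801
t [(np.int32(127), array([-10.5, -63. ])), (np.int32(121), array([-11.3, -85.9])), (np.int32(131), array([ -10.4, -113.9])), (np.int32(49), array([-388.7,   80.9])), (np.int32(12), array([-430.8,  115.6]))]
bench tray ((386.8239440917969, -145.318603515625), (86.07481384277344, 60.67732238769531), 86.69094848632812)
handle [(0.71, array([71.5, -2.2]))]
s [(np.int32(102), array([ -9.9, -63.2])), (np.int32(115), array([ -9.7, -87.6])), (np.int32(125), array([ -10.6, -115.1]))]
bench tray ((251.03558349609375, -53.662200927734375), (368.891357421875, 278.44500732421875), 30.25346565246582)
handle [(0.79, array([85.5, -3.4]))]
```

Run:
```python
from h import *
t=get_image("top");s=get_image("side")
for n,i in(("s",s),("t",t)):
  g=lambda x,y,z:int(cv2.remap(i["frame"].mean(2).astype(np.float32),*[np.float32([[c]]) for c in pix(W((x/1000,y/1000,z),INV),i)],cv2.INTER_LINEAR)[0,0])
  for x in(-22,0,22): print(n,x,[(y,g(x,y,.0595)) for y in range(-152,-116,2)])
  print(n,"back",[(y,g(22,y,.0595)) for y in range(-70,-40,2)])
  print(n,"across",[(x,g(x,-100,.0595)) for x in range(-36,37,3)])
save(s,"final.png",(265,215,330,285),9)
```

```text
s -22 [(-152, 179), (-150, 191), (-148, 194), (-146, 193), (-144, 191), (-142, 193), (-140, 182), (-138, 150), (-136, 118), (-134, 112), (-132, 152), (-130, 169), (-128, 144), (-126, 101), (-124, 91), (-122, 98), (-120, 100), (-118, 102)]
s 0 [(-152, 179), (-150, 192), (-148, 194), (-146, 195), (-144, 194), (-142, 195), (-140, 184), (-138, 151), (-136, 117), (-134, 114), (-132, 161), (-130, 172), (-128, 143), (-126, 93), (-124, 90), (-122, 99), (-120, 99), (-118, 99)]
s 22 [(-152, 185), (-150, 194), (-148, 191), (-146, 187), (-144, 188), (-142, 187), (-140, 172), (-138, 144), (-136, 115), (-134, 112), (-132, 158), (-130, 183), (-128, 179), (-126, 148), (-124, 146), (-122, 146), (-120, 133), (-118, 137)]
s back [(-70, 162), (-68, 168), (-66, 162), (-64, 159), (-62, 159), (-60, 153), (-58, 142), (-56, 137), (-54, 122), (-52, 147), (-50, 174), (-48, 179), (-46, 144), (-44, 122), (-42, 116)]
s across [(-36, 125), (-33, 124), (-30, 116), (-27, 106), (-24, 129), (-21, 138), (-18, 130), (-15, 135), (-12, 139), (-9, 121), (-6, 135), (-3, 120), (0, 125), (3, 128), (6, 161), (9, 216), (12, 216
[... 588 characters left out ...]
, (-150, 208), (-148, 226), (-146, 219), (-144, 221), (-142, 231), (-140, 238), (-138, 240), (-136, 240), (-134, 239), (-132, 236), (-130, 229), (-128, 221), (-126, 224), (-124, 227), (-122, 227), (-120, 225), (-118, 223)]
t back [(-70, 222), (-68, 224), (-66, 226), (-64, 227), (-62, 227), (-60, 226), (-58, 224), (-56, 224), (-54, 227), (-52, 229), (-50, 224), (-48, 201), (-46, 182), (-44, 187), (-42, 208)]
t across [(-36, 226), (-33, 220), (-30, 217), (-27, 220), (-24, 220), (-21, 219), (-18, 220), (-15, 219), (-12, 220), (-9, 226), (-6, 229), (-3, 228), (0, 228), (3, 225), (6, 226), (9, 230), (12, 231), (15, 232), (18, 229), (21, 222), (24, 230), (27, 238), (30, 229), (33, 228), (36, 214)]
```

The rim reads about -133 to -49 mm, so the lower tray's centre is near -91 mm, inside the limits. All three chips are in it, the emptied tray is flat on the bench, the handle is over and the arm is clear. Handing in.

```bash
python3 -c "
from rig import sign_off; print(sign_off())"
```

```text
the job is handed in; nothing more can be done
None
```

I handed in the job, with no verdict returned. All three chips lie in the formerly empty tray on the landing deck (centre about 91 mm out), the emptied tray is flat on the bench and the handle is over. My first try at lifting the top tray off slipped. That tray had read about 98 mm out while on the pair, so a possible offset of about 7 mm (limit 9) makes step 4 the least certain.

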